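# Clip a sealed controller case shut in cross order

### The arm

A 6-joint arm with a two-finger parallel gripper is mounted at the origin on the work surface. World frame = base frame: x ahead of the robot, y to its left, z up, the work surface at z = 0. Lengths are in m, angles in degrees, forces in N, time in s.
With the tool pointing down it reaches from about 0.4 to 0.825 m from the base axis. Payload 7 kg.
Tool frame: the origin (TCP) lies on the centre line of the jaws, within the pads' length; the fingertips stand 11 mm ahead of it and the grasp point (between the pads) lies 8 mm behind it; z points along the fingers, y is the line along which they close (so a half turn about z gives the same grasp; the last joint's range is limited). The gripper opens to 88 mm and grips with 3 to 60 N. Pads are 19 mm wide; open, the fingers measure 130 mm over their backs; the gripper's body (78 mm by 193 mm) begins 47 mm behind the grasp point.
Start: joints at [-57.577, 20.546, 0.682, 0, -70.136, -16.507], TCP at [0.185, -0.649, 0.238] pointing down, gripper open.
Joint ranges: [-176.03, 176.03], [-82.01, 121.73], [-58.28, 71.71], [-173.87, 95.51], [-174.79, -0.11], [-173.66, 173.66]. Speed limits (degrees/s): [136.94, 136.94, 172.46, 180, 180, 180].

### API

Orientations are given as [roll, pitch, yaw] about the fixed x, y, z axes, in that order (R = Rz(yaw) Ry(pitch) Rx(roll)).
In Python, from plant import r, capture, camera_model, job gives the robot as it stands.
- The arm moves only by the tool drive_tool, never from a script. Its argument "increments" is a list that holds one entry, the list of rows, each a list of 5 numbers: the gripper's target within -1 to 1 (fully open at 1, half-way at 0, shut at -1), then the shift along the tool's x, y, z scaled (see below), then the turn about the tool's z scaled (see below). In form: [[[gripper, tx, ty, tz, roll], ...]]. A call has 1 to 5 rows; each row is the pose to reach, as a shift and turn from the pose commanded when the call began, along the tool's axes at that moment, turning the shorter way round; what a row does not reach only later rows make up. The controller multiplies each number of a shift by 120 mm and each number of a turn by 360 degrees. A row lasts 1/8 s, in which the tool goes at most 62.5 mm and 10.7 degrees, less where a joint would pass 70% of its speed; a pose out of reach is approached as far as the arm can. A call with a number of a shift or a turn outside -1 to 1 is refused whole. A call with a gripper value outside its range is refused whole. The fingers move at their own pace and stop on an object; "squeeze" is the grip in N (left out, the last holds). Time passes only in rows, so rows that repeat a pose let the fingers close. It gives the time, the measured TCP pose, the force, the opening and the grip force at its end, in the units of the state.
- r.get_state(): the state, without advancing time (a new reading comes with each control period).
- capture(name): name is "side" or "top"; returns the picture (384x512x3 uint8, red, green, blue); there is no depth.
- camera_model(name): a dict with "camera_matrix" (3x3 intrinsics, pixels), "k1" (the pictures are not rectified: a ray, as slopes to the right and down, at radius r is drawn at 1 + k1 r^2 times it, then the intrinsics apply), "rvec" (rotation vector, rad) and "tvec" (3), from world to camera coordinates, as OpenCV has them. Camera axes: x right, y down, z forward; pixel columns grow to the right and rows downward; lengths in m; the calibration is good to about 2 mm. A picture is of the moment at which its call begins. camera_model takes no time and is no camera call.
- job.close_job(): hands the job in; it is judged then, once.
The state is a dict: "time_s": time; "joints": joint angles; "qd": joint speeds; "joint_torque": joint torques, N m; "tcp_pos": TCP position; "eef_rot": TCP orientation; "contact_force": force on the tool from outside, world axes, zero at the start; "moment": the same for the moment, N m; "gripper_width": finger opening in m; "gripper_force": force on a finger pad.
Only numpy, scipy, OpenCV 4.12 (cv2) and the standard library are available. Lean on these libraries where they do the work, as an engineer would, in place of code of your own. Each camera call takes 0.05 s, during which the arm holds its last target. There are 200 camera calls.

### The job

Close up the controller case: push its lid down fully home, then snap the four lid clips down over the rim, first the clip beside the round vent plug, second the one diagonally opposite it, then the remaining two in either order. Each clip must end fully home, and the plastic cracks easily, so never push on the case, lid or clips with more than 25 N. Do not shove aside the small things lying round the case.

Things in the scene. Friction and masses are not known exactly. Their poses are not given: they have to be found in the camera images.
- case: Base plate of the controller case, steel, 210 x 150 x 8 mm, bolted to the bench. Origin at the centre of its underside, z up, x along the long side; any yaw. On it stands the grey tub, 176 x 116, with the white lid, four black clips near its corners, two cable glands on its -x end. Levelling studs lift the tub straight up by L = 0 to 20 mm, fixed but not measured: find L by feel or sight.
- lid (a joint): Height of the lid above fully home (m), up to 0.012; it starts proud. White plate 176 x 116 x 6 mm; only slides straight up and down. The seal drags: a steady push of about 7 N moves it down, it stays where left, hard stop at home (0). Press the raised panel in its middle (44 along x by 60 along y): its top is 80 mm + L + this value above the bench. A round brass vent plug, 16 across, at x 75, y 42.
- clip_1 (a joint): Angle (rad) of the clip at the (+x, +y) corner, beside the vent plug: 0 = home, level; it rises to 1.0. Black arm 48 long, 24 wide, 5 thick, pointing out over the long edge; hinge on the lid at |x| 50, |y| 22, z 79 mm + L. Press it near |y| 58 (top at 81.5 mm + L when home). From about 0.2 its hook rides over a bead: push peaks near 11 N, drops by 0.06, then it pulls to a hard stop. Lid must be home.
- clip_2 (a joint): Angle (rad) of the clip at the (-x, +y) corner: 0 = home, level; it rises to 1.0. Black arm 48 long, 24 wide, 5 thick, pointing out over the long edge; hinge on the lid at |x| 50, |y| 22, z 79 mm + L. Press it near |y| 58 (top at 81.5 mm + L when home). From about 0.2 its hook rides over a bead: push peaks near 11 N, drops by 0.06, then it pulls to a hard stop. Lid must be home.
- clip_3 (a joint): Angle (rad) of the clip at the (-x, -y) corner, opposite the plug: 0 = home, level; it rises to 1.0. Black arm 48 long, 24 wide, 5 thick, pointing out over the long edge; hinge on the lid at |x| 50, |y| 22, z 79 mm + L. Press it near |y| 58 (top at 81.5 mm + L when home). From about 0.2 its hook rides over a bead: push peaks near 11 N, drops by 0.06, then it pulls to a hard stop. Lid must be home.
- clip_4 (a joint): Angle (rad) of the clip at the (+x, -y) corner: 0 = home, level; it rises to 1.0. Black arm 48 long, 24 wide, 5 thick, pointing out over the long edge; hinge on the lid at |x| 50, |y| 22, z 79 mm + L. Press it near |y| 58 (top at 81.5 mm + L when home). From about 0.2 its hook rides over a bead: push peaks near 11 N, drops by 0.06, then it pulls to a hard stop. Lid must be home.
- screwdriver: Bystander, loose, to be left alone: screwdriver, 160 long, lying (mm). Origin at the middle of its underside.
- gear_motor: Bystander, loose, to be left alone: small yellow gear motor, about 65 x 24 x 22, lying (mm). Origin at the middle of its underside.
- heat_sink: Bystander, loose, to be left alone: finned aluminium heat sink, 40 x 40 x 24 (mm). Origin at the middle of its underside.
- tape_roll: Bystander, loose, to be left alone: roll of tape lying flat, 64 across, 18 high (mm). Origin at the middle of its underside.

How it is judged (in metres and radians):
On the way, in this order (a step that is already met when the one before it is completed fails the run):
1. the lid is pushed fully home (within 2 mm) while all four clips are still open (value of joint lid below 0.002 m and value of joint each of clip_1, clip_2, clip_3, clip_4 above 0.2 rad), for 0.1 s.
2. the clip beside the vent plug is home, the other three still open (value of joint lid below 0.002 m and value of joint clip_1 below 0.05 rad and value of joint each of clip_2, clip_3, clip_4 above 0.2 rad), for 0.2 s.
3. the diagonally opposite clip is home too, the other two still open (value of joint lid below 0.002 m and value of joint each of clip_1, clip_3 below 0.05 rad and value of joint each of clip_2, clip_4 above 0.2 rad), for 0.2 s.
At the end, for the whole second after the job is handed in: The lid is within 2 mm of fully home and all four clips are within 0.05 rad of fully home (value of joint lid below 0.002 m and value of joint each of clip_1, clip_2, clip_3, clip_4 below 0.05 rad); the robot touches nothing.
It fails at once if the gripper or arm pushes on the case, its lid or a clip with more than 25 N (contact force between any of the fingers, the arm and case above 25 N).
It fails at once if a thing lying round the case is moved by more than 30 mm (distance of any of screwdriver, gear_motor, heat_sink, tape_roll from where it was at the start of the episode above 0.03 m).
It also fails if it takes over 58 s, if anything falls off the work surface, if the arm or the gripper's body presses on something with over 40 N, if the wrist force passes 120 N, or if a joint passes its speed limit or range.

## Working session

There is one attempt and no reset: what is moved stays moved. The work goes in short steps, Python scripts to look and compute and a tool call to move; the robot and the scene stay as the last step left them, time stands still between calls to the robot, and variables do not carry over. Pictures are saved under pics/ and viewed, at most 10 in all, crops included, and the job is handed in when it is done.

Besides the shell and the picture viewer there is one more tool, called after "Emit:" as name([rows], argument=value, ...), one row to a line, values as JSON. drive_tool: Moves the arm, as the interface text tells. Its arguments: {"type":"object","properties":{"increments":{"type":"array"},"squeeze":{"type":"number"}},"required":["increments"]}

```bash
ls; mkdir -p pics; python3 - <<'E'
from plant import r,capture,camera_model
import cv2,numpy as np
ims=[]
for n in("top","side"):
    im=capture(n); cv2.imwrite(f"pics/{n}0.png",im[:,:,::-1]); m=camera_model(n); print(n,m)
s=r.get_state(); print({k:np.round(v,3) for k,v in s.items()})
E
```

```text
pics
top {'camera_matrix': array([[371.64285134,   0.        , 254.90467496],
       [  0.        , 371.64285134, 190.22496879],
       [  0.        ,   0.        ,   1.        ]]), 'k1': 0.01803063473121975, 'rvec': array([ 2.16193357, -2.15453348,  0.13715056]), 'tvec': array([0.0511591 , 0.58450254, 0.66905351])}
side {'camera_matrix': array([[415.92119332,   0.        , 259.208335  ],
       [  0.        , 415.92119332, 193.68429187],
       [  0.        ,   0.        ,   1.        ]]), 'k1': -0.07007777058489774, 'rvec': array([ 2.11020387, -0.15309092,  0.07039461]), 'tvec': array([-0.54654408,  0.13385362,  0.69286218])}
{'time_s': np.float64(0.1), 'joints': array([-5.7576e+01,  2.0589e+01,  6.4100e-01, -1.8000e-02, -7.0134e+01,
       -1.6505e+01]), 'qd': array([ 0.086, -0.089,  0.065,  0.124, -0.02 ,  0.017]), 'joint_torque': array([-1.0000e-03, -5.8417e+01,  2.9375e+01,  7.0160e+00,  1.0000e-02,
       -0.0000e+00]), 'tcp_pos': array([ 0.185, -0.649,  0.237]), 'eef_rot': array([ 1.79916e+02, -7.00000e-03, -1.64087e+02]), 'contact_force': array([ 0.467,  0.779, -0.212]), 'moment': array([-0.014,  0.04 , -0.059]), 'gripper_force': np.float64(0.0), 'gripper_width': np.float64(0.088)}
```

View pics/top0.png

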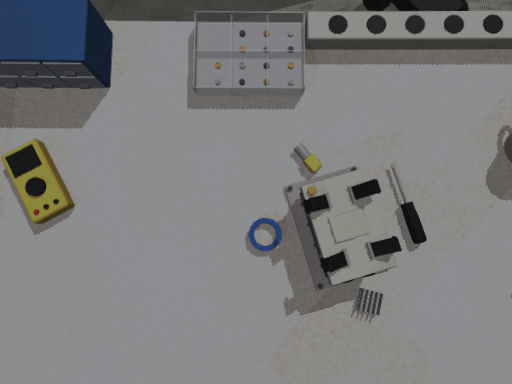

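View pics/side0.png

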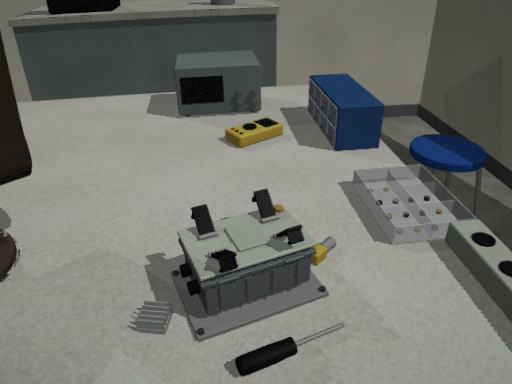

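The top view shows the lid centred near (350,226), with the plug at (312,190). The clips are near (317,203), (335,262), (385,247) and (366,188). The glands face the lower end. I'll enlarge both views for exact pixels.

```bash
python3 - <<'E'
import cv2
a=cv2.imread("pics/top0.png")[155:300,275:420]; cv2.imwrite("pics/topc.png",cv2.resize(a,None,fx=4,fy=4,interpolation=cv2.INTER_CUBIC))
a=cv2.imread("pics/side0.png")[180:340,165:345]; cv2.imwrite("pics/sidec.png",cv2.resize(a,None,fx=3.7,fy=3.7,interpolation=cv2.INTER_CUBIC))
E
```

```text
(no output)
```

View pics/topc.png

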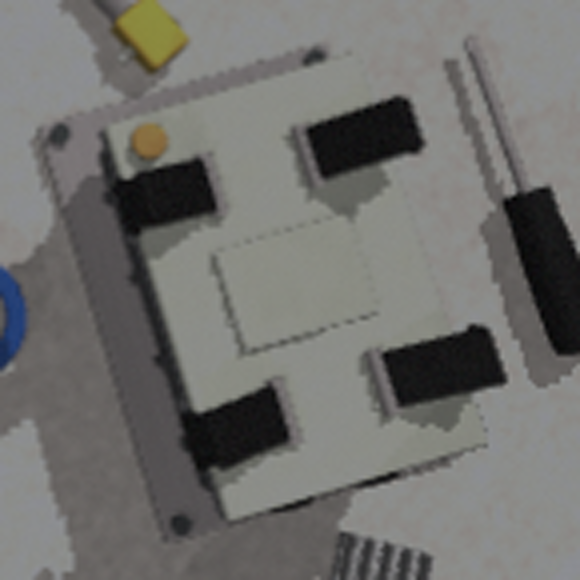

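View pics/sidec.png

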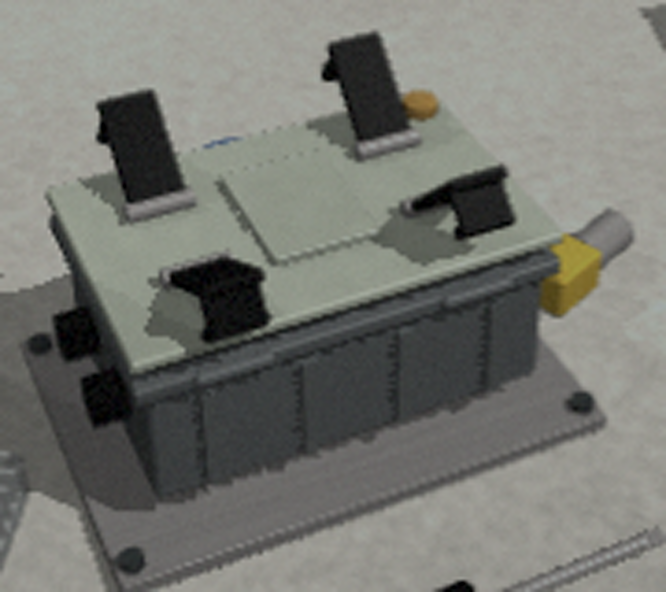

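The crops give panel corners, lid corners, the plug and the base screws in both views, so I'll triangulate them.

```bash
cat >h.py <<'E'
import numpy as np,cv2
from plant import camera_model
def ray(n,p):
    m=camera_model(n);K=m["camera_matrix"];R=cv2.Rodrigues(m["rvec"])[0]
    u=cv2.undistortPoints(np.array([[p]],float),K,np.array([m["k1"],0,0,0,0.]))[0,0]
    return -R.T@m["tvec"],R.T@np.r_[u,1]
def plane(n,p,z):
    o,d=ray(n,p);return o+d*(z-o[2])/d[2]
def tri(pt,ps):
    a,d=ray("top",pt);b,e=ray("side",ps)
    s=np.linalg.lstsq(np.c_[d,-e],b-a,rcond=None)[0];P=a+s[0]*d;Q=b+s[1]*e
    return (P+Q)/2,np.linalg.norm(P-Q)
T=lambda u:((u[0]+.5)/4-.5+275,(u[1]+.5)/4-.5+155)
S=lambda u:((u[0]+.5)/3.7-.5+165,(u[1]+.5)/3.7-.5+180)
E
python3 - <<'E'
from h import *
mm=lambda v:np.round(np.array(v)*1000,1)
D={'panel':[((215,255),(322,152)),((350,218),(383,233)),((378,312),(280,262)),((247,352),(220,180))],
'lid':[((105,128),(445,105)),((350,55),(570,238)),((487,443),(132,368)),((230,520),(50,192))],'plug':[((149,141),(420,104))]}
for k,v in D.items():
    P=[tri(T(a),S(b)) for a,b in v]
    for p,e in P: print(k,mm(p),mm(e))
    P=np.array([p for p,_ in P])
    if len(P)==4:
        ax=P[0]+P[1]-P[2]-P[3]; print(' centre',mm(P.mean(0)),'yaw',np.degrees(np.arctan2(ax[1],ax[0])),'sides',mm([np.linalg.norm(P[i]-P[(i+1)%4]) for i in range(4)]))
for u in((60,135),(315,55),(180,523)): print('scr top',mm(plane("top",T(u),.009)))
for u in((40,343),(130,560),(580,402)): print('scr side',mm(plane("side",S(u),.009)))
E
```

```text
panel [529.8 -72.4 100.8] 2.9
panel [ 546.  -130.4  101. ] 3.4
panel [ 505.6 -141.   100.4] 2.4
panel [487.7 -85.  100.3] 0.6
 centre [ 517.3 -107.2  100.6] yaw 15.731980615395488 sides [60.3 41.8 58.8 43.9]
lid [588.2 -28.   89. ] 7.6
lid [ 618.7 -135.2   93.3] 4.3
lid [ 449.9 -186.2   95.9] 0.3
lid [418.2 -76.9  96.2] 1.4
 centre [ 518.7 -106.6   93.6] yaw 16.43682854275262 sides [111.6 176.3 113.8 177.1]
plug [577.3 -44.7 102.1] 0.4
scr top [591.7 -15.4   9. ]
scr top [ 632.2 -142.3    9. ]
scr top [405.2 -71.    9. ]
scr side [404.3 -68.6   9. ]
scr side [ 441.4 -195.8    9. ]
scr side [ 629.7 -139.5    9. ]
```

Panel and screws agree: centre (517, -106) mm, yaw 16.2°, and panel top near 100.6 mm, so L + lid ≈ 20.6. The plug's predicted position matches to 1 mm. The tool yaw already lines up with the case. I'll shut the fingers and fly over the panel.

Emit:
drive_tool([
  [[-1, -0.4, 0.37, 0, 0], [-1, -0.8, 0.74, 0, 0], [-1, -0.976, 0.898, 0, 0], [-1, -0.976, 0.898, 0, 0]],
], squeeze=10)

```text
time_s: 0.6
tcp_pos: [0.2693, -0.5115, 0.2379]
eef_rot: [-180.0, 0.0, -163.9]
contact_force: [0.1, -0.2, 0.4]
gripper_width: 0.0535
gripper_force: 0.0
```

Emit:
drive_tool([
  [[-1, -0.4, 0.37, 0, 0], [-1, -0.8, 0.74, 0, 0], [-1, -0.976, 0.898, 0, 0], [-1, -0.976, 0.898, 0, 0]],
])

```text
time_s: 1.1
tcp_pos: [0.3521, -0.3765, 0.2376]
eef_rot: [180.0, 0.0, -163.9]
contact_force: [-0.4, -0.4, 0.3]
gripper_width: 0.0134
gripper_force: 0.0
```

Emit:
drive_tool([
  [[-1, -0.4, 0.37, 0, 0], [-1, -0.8, 0.74, 0, 0], [-1, -0.976, 0.898, 0, 0], [-1, -0.976, 0.898, 0, 0]],
])

```text
time_s: 1.6
tcp_pos: [0.4352, -0.2412, 0.2373]
eef_rot: [180.0, -0.0, -164.0]
contact_force: [0.4, -0.4, -0.0]
gripper_width: 0.0005
gripper_force: 0.0
```

Emit:
drive_tool([
  [[-1, -0.4, 0.37, 0, 0], [-1, -0.8, 0.74, 0, 0], [-1, -0.976, 0.898, 0, 0], [-1, -0.976, 0.898, 0, 0], [-1, -0.976, 0.898, 0, 0]],
])

```text
time_s: 2.22
tcp_pos: [0.517, -0.1073, 0.2372]
eef_rot: [180.0, -0.1, -164.1]
contact_force: [-0.7, 0.3, -0.2]
gripper_width: 0.0004
gripper_force: 0.0
```

Emit:
drive_tool([
  [[-1, 0, 0, 0.4, 0], [-1, 0, 0, 0.75, 0], [-1, 0, 0, 0.95, 0], [-1, 0, 0, 0.95, 0]],
])

```text
time_s: 2.72
tcp_pos: [0.5156, -0.1077, 0.122]
eef_rot: [180.0, -0.2, -164.2]
contact_force: [0.3, 0.3, 0.7]
gripper_width: 0.0006
gripper_force: 0.0
```

Emit:
drive_tool([
  [[-1, 0, 0, 0.02, 0], [-1, 0, 0, 0.04, 0], [-1, 0, 0, 0.06, 0], [-1, 0, 0, 0.06, 0]],
])

```text
time_s: 3.22
tcp_pos: [0.5174, -0.1061, 0.1166]
eef_rot: [-180.0, 0.0, -164.1]
contact_force: [-0.2, 0.2, -0.9]
gripper_width: 0.0007
gripper_force: 0.0
```

Emit:
drive_tool([
  [[-1, 0, 0, 0.012, 0], [-1, 0, 0, 0.024, 0], [-1, 0, 0, 0.036, 0], [-1, 0, 0, 0.036, 0]],
])

```text
time_s: 3.72
tcp_pos: [0.5174, -0.106, 0.112]
eef_rot: [180.0, -0.0, -164.1]
contact_force: [-0.2, 0.6, 1.6]
gripper_width: 0.0003
gripper_force: 0.5
```

Emit:
drive_tool([
  [[-1, 0, 0, 0.008, 0], [-1, 0, 0, 0.016, 0], [-1, 0, 0, 0.016, 0]],
])

```text
time_s: 4.1
tcp_pos: [0.5174, -0.1061, 0.1101]
eef_rot: [180.0, 0.0, -164.1]
contact_force: [-2.0, 1.3, 4.3]
gripper_width: 0.0004
gripper_force: 1.9
```

Emit:
drive_tool([
  [[-1, 0, 0, 0.008, 0], [-1, 0, 0, 0.016, 0], [-1, 0, 0, 0.016, 0]],
])

```text
time_s: 4.47
tcp_pos: [0.5174, -0.1061, 0.1081]
eef_rot: [180.0, 0.0, -164.1]
contact_force: [-0.7, 0.8, 2.2]
gripper_width: 0.0007
gripper_force: 1.5
```

Emit:
drive_tool([
  [[-1, 0, 0, 0.008, 0], [-1, 0, 0, 0.016, 0], [-1, 0, 0, 0.016, 0]],
])

```text
time_s: 4.85
tcp_pos: [0.5174, -0.1061, 0.1062]
eef_rot: [180.0, 0.0, -164.1]
contact_force: [-1.8, 0.5, 3.2]
gripper_width: 0.0006
gripper_force: 1.4
```

Emit:
drive_tool([
  [[-1, 0, 0, 0.004, 0], [-1, 0, 0, 0.008, 0]],
])

```text
time_s: 5.1
tcp_pos: [0.5174, -0.1061, 0.1053]
eef_rot: [180.0, 0.0, -164.1]
contact_force: [-1.0, 2.7, 4.4]
gripper_width: 0.0006
gripper_force: 2.2
```

Emit:
drive_tool([
  [[-1, 0, 0, 0.004, 0], [-1, 0, 0, 0.008, 0]],
])

```text
time_s: 5.35
tcp_pos: [0.5175, -0.1061, 0.1051]
eef_rot: [-180.0, 0.0, -164.1]
contact_force: [-5.4, 4.1, 15.3]
gripper_width: 0.0006
gripper_force: 7.7
```

The lid has hit a hard stop at TCP z ≈ 105.15, so L ≈ 14.2. A clip is then home at TCP ≈ 106.65. Next I'll rise and move over clip_1.

Emit:
drive_tool([
  [[-1, 0, 0, -0.3, 0], [-1, 0, 0, -0.6, 0], [-1, -0.417, 0.483, -0.6, 0], [-1, -0.417, 0.483, -0.6, 0], [-1, -0.417, 0.483, -0.6, 0]],
])

```text
time_s: 5.98
tcp_pos: [0.5496, -0.036, 0.1756]
eef_rot: [180.0, -0.1, -164.0]
contact_force: [-0.6, -0.4, -0.6]
gripper_width: 0.0006
gripper_force: 0.0
```

```bash
python3 - <<'E'
from plant import r,capture
import cv2,numpy as np
a=capture("side");cv2.imwrite("pics/s1.png",cv2.resize(a[130:340,165:345,::-1],None,fx=2.8,fy=2.8,interpolation=cv2.INTER_CUBIC))
s=r.get_state();print(s["tcp_pos"],s["contact_force"])
E
```

```text
[ 0.54913234 -0.0366743   0.17560035] [ 0.38409126 -0.35494922  0.17629206]
```

View pics/s1.png

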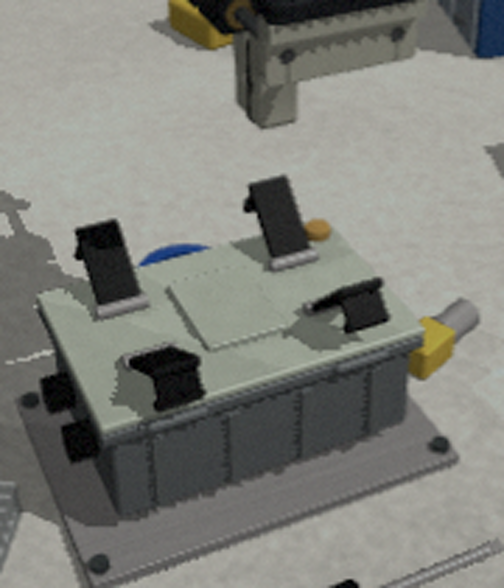

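The lid sits down on the tub with all four clips open, and the shut fingers hang above clip_1. Now I'll press down.

Emit:
drive_tool([
  [[-1, 0, 0, 0.24, 0], [-1, 0, 0, 0.265, 0], [-1, 0, 0, 0.29, 0], [-1, 0, 0, 0.315, 0], [-1, 0, 0, 0.34, 0]],
])

```text
time_s: 6.65
tcp_pos: [0.5501, -0.0366, 0.1361]
eef_rot: [180.0, 0.1, -164.1]
contact_force: [0.2, 1.3, 1.2]
gripper_width: 0.0006
gripper_force: 0.7
```

Emit:
drive_tool([
  [[-1, 0, 0, 0.02, 0], [-1, 0, 0, 0.04, 0], [-1, 0, 0, 0.06, 0], [-1, 0, 0, 0.08, 0]],
])

```text
time_s: 7.15
tcp_pos: [0.5495, -0.0368, 0.1257]
eef_rot: [-180.0, -0.0, -164.1]
contact_force: [0.1, -0.3, 1.2]
gripper_width: 0.0003
gripper_force: 0.2
```

Emit:
drive_tool([
  [[-1, 0, 0, 0.02, 0], [-1, 0, 0, 0.04, 0], [-1, 0, 0, 0.06, 0], [-1, 0, 0, 0.075, 0]],
])

```text
time_s: 7.65
tcp_pos: [0.5496, -0.0368, 0.1168]
eef_rot: [-180.0, -0.0, -164.1]
contact_force: [-0.6, 0.2, 0.3]
gripper_width: 0.0004
gripper_force: 0.2
```

Emit:
drive_tool([
  [[-1, 0, 0, 0.01, 0], [-1, 0, 0, 0.02, 0], [-1, 0, 0, 0.02, 0]],
])

```text
time_s: 8.02
tcp_pos: [0.5497, -0.0366, 0.1148]
eef_rot: [-180.0, 0.0, -164.1]
contact_force: [-1.7, 1.3, 4.5]
gripper_width: 0.0006
gripper_force: 2.0
```

Now in the bead zone, commanded at about 114.6.

Emit:
drive_tool([
  [[-1, 0, 0, 0.01, 0], [-1, 0, 0, 0.02, 0], [-1, 0, 0, 0.02, 0]],
])

```text
time_s: 8.4
tcp_pos: [0.5499, -0.0364, 0.1129]
eef_rot: [180.0, 0.1, -164.1]
contact_force: [-3.2, 3.4, 7.6]
gripper_width: 0.0006
gripper_force: 3.9
```

Emit:
drive_tool([
  [[-1, 0, 0, 0.008, 0], [-1, 0, 0, 0.016, 0], [-1, 0, 0, 0.016, 0]],
])

```text
time_s: 8.78
tcp_pos: [0.55, -0.0363, 0.1108]
eef_rot: [180.0, 0.1, -164.1]
contact_force: [-2.0, 3.4, 5.5]
gripper_width: 0.0007
gripper_force: 2.7
```

Emit:
drive_tool([
  [[-1, 0, 0, 0.008, 0], [-1, 0, 0, 0.012, 0], [-1, 0, 0, 0.012, 0]],
])

```text
time_s: 9.15
tcp_pos: [0.5501, -0.0364, 0.1091]
eef_rot: [180.0, 0.1, -164.1]
contact_force: [-1.0, 2.5, 4.1]
gripper_width: 0.0003
gripper_force: 1.9
```

Emit:
drive_tool([
  [[-1, 0, 0, 0.007, 0], [-1, 0, 0, 0.014, 0], [-1, 0, 0, 0.014, 0]],
])

```text
time_s: 9.52
tcp_pos: [0.5491, -0.037, 0.1066]
eef_rot: [-180.0, -0.1, -164.1]
contact_force: [-0.4, -0.4, 0.2]
gripper_width: 0.0006
gripper_force: 0.1
```

Emit:
drive_tool([
  [[-1, 0, 0, 0.004, 0], [-1, 0, 0, 0.006, 0], [-1, 0, 0, 0.006, 0]],
])

```text
time_s: 9.9
tcp_pos: [0.5493, -0.0369, 0.1064]
eef_rot: [-180.0, -0.0, -164.1]
contact_force: [-3.0, -0.6, 3.5]
gripper_width: 0.0005
gripper_force: 2.0
```

Clip_1 is home, with a firm stop at the expected height. Next is clip_3.

Emit:
drive_tool([
  [[-1, 0, 0, -0.3, 0], [-1, 0, 0, -0.583, 0], [-1, 0, 0, -0.583, 0]],
])

```text
time_s: 10.28
tcp_pos: [0.5515, -0.0363, 0.179]
eef_rot: [-180.0, 0.3, -164.1]
contact_force: [-0.2, -0.5, -0.7]
gripper_width: 0.0007
gripper_force: 0.0
```

Emit:
drive_tool([
  [[-1, 0.3, -0.35, 0, 0], [-1, 0.6, -0.7, 0, 0], [-1, 0.833, -0.967, 0, 0], [-1, 0.833, -0.967, 0, 0], [-1, 0.833, -0.967, 0, 0]],
])

```text
time_s: 10.9
tcp_pos: [0.4853, -0.1757, 0.1759]
eef_rot: [180.0, -0.0, -164.1]
contact_force: [-0.4, 0.4, 0.4]
gripper_width: 0.0008
gripper_force: 0.0
```

Emit:
drive_tool([
  [[-1, 0, 0, 0.24, 0], [-1, 0, 0, 0.265, 0], [-1, 0, 0, 0.29, 0], [-1, 0, 0, 0.315, 0], [-1, 0, 0, 0.34, 0]],
])

```text
time_s: 11.52
tcp_pos: [0.4857, -0.1755, 0.1359]
eef_rot: [-180.0, 0.1, -164.1]
contact_force: [-0.2, 1.0, -0.2]
gripper_width: 0.0006
gripper_force: 0.0
```

Emit:
drive_tool([
  [[-1, 0, 0, 0.02, 0], [-1, 0, 0, 0.04, 0], [-1, 0, 0, 0.06, 0], [-1, 0, 0, 0.08, 0]],
])

```text
time_s: 12.02
tcp_pos: [0.4857, -0.1762, 0.1263]
eef_rot: [-179.9, 0.0, -164.1]
contact_force: [0.6, -6.0, 3.2]
gripper_width: 0.0005
gripper_force: 3.1
```

Emit:
drive_tool([
  [[-1, 0, 0, 0.008, 0], [-1, 0, 0, 0.016, 0], [-1, 0, 0, 0.016, 0]],
])

```text
time_s: 12.4
tcp_pos: [0.4859, -0.1768, 0.1247]
eef_rot: [-179.9, 0.0, -164.1]
contact_force: [0.2, -8.3, 2.1]
gripper_width: 0.0005
gripper_force: 3.6
```

```bash
python3 - <<'E'
from plant import capture
import cv2
a=capture("side");cv2.imwrite("pics/s2.png",cv2.resize(a[150:330,150:340,::-1],None,fx=3.3,fy=3.3,interpolation=cv2.INTER_CUBIC))
E
```

```text
(no output)
```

View pics/s2.png

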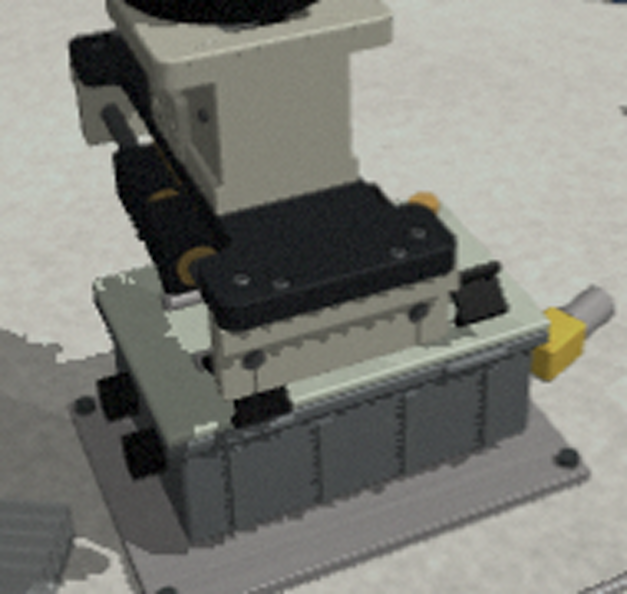

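The finger seems to have come down outside clip_3's tip, and its inner face is rubbing the hook. I'll back off at once, then work out each clip's opening from the top picture.

Emit:
drive_tool([
  [[-1, 0, 0, -0.2, 0], [-1, 0, 0, -0.43, 0], [-1, 0, 0, -0.43, 0]],
])

```text
time_s: 12.82
tcp_pos: [0.4866, -0.1757, 0.1775]
eef_rot: [-179.9, 0.2, -164.1]
contact_force: [0.5, 0.3, -0.6]
gripper_width: 0.0005
gripper_force: 0.0
```

```bash
python3 - <<'E'
from h import *
from plant import r
C=np.array([.5172,-.106]);a=np.radians(16.2);R=np.array([[np.cos(a),-np.sin(a)],[np.sin(a),np.cos(a)]])
hz=.079+.0203
for k,u in {1:(120,205),2:(197,442),3:(498,352),4:(414,124)}.items():
    row=[]
    for z in np.arange(.1,.15,.0005):
        p=plane("top",T(u),z);y=abs((R.T@(p[:2]-C))[1])-.022
        row.append((abs(np.hypot(y,z-hz)-.048),np.arctan2(z-hz,y),y+.022,z,(R.T@(p[:2]-C))[0]))
    row.sort();print(k,np.round(row[0],4))
s=r.get_state();print(s["tcp_pos"],s["contact_force"],s["time_s"])
E
```

```text
1 [0.     0.4575 0.0651 0.1205 0.0509]
2 [ 1.000e-04  5.177e-01  6.360e-02  1.230e-01 -4.990e-02]
3 [ 0.0006  0.351   0.0676  0.116  -0.05  ]
4 [0.     0.6669 0.0597 0.129  0.0492]
[ 0.48656163 -0.17567377  0.17752942] [ 0.52822512  0.31918439 -0.64979538] 12.825
```

The clips are steeper than a press at |y| 58 allows for at the start. I'll begin clip_3 12 mm further in, then slide outward once it is low.

Emit:
drive_tool([
  [[-1, 0, 0.1, 0, 0], [-1, 0, 0.1, 0.12, 0], [-1, 0, 0.1, 0.24, 0], [-1, 0, 0.1, 0.265, 0], [-1, 0, 0.1, 0.28, 0]],
])

```text
time_s: 13.45
tcp_pos: [0.4819, -0.1642, 0.1414]
eef_rot: [180.0, -0.1, -164.1]
contact_force: [-0.1, -0.9, -0.2]
gripper_width: 0.0007
gripper_force: 0.0
```

Emit:
drive_tool([
  [[-1, 0, 0, 0.02, 0], [-1, 0, 0, 0.04, 0], [-1, 0, 0, 0.06, 0], [-1, 0, 0, 0.06, 0]],
])

```text
time_s: 13.95
tcp_pos: [0.4819, -0.1641, 0.1347]
eef_rot: [180.0, -0.0, -164.1]
contact_force: [-0.8, -0.2, 1.4]
gripper_width: 0.0006
gripper_force: 0.0
```

Commanded z is about 134.9.

Emit:
drive_tool([
  [[-1, 0, 0, 0.02, 0], [-1, 0, 0, 0.04, 0], [-1, 0, 0, 0.06, 0], [-1, 0, 0, 0.075, 0], [-1, 0, 0, 0.075, 0]],
])

```text
time_s: 14.58
tcp_pos: [0.4819, -0.1641, 0.1257]
eef_rot: [180.0, -0.0, -164.1]
contact_force: [-0.9, -0.8, 1.3]
gripper_width: 0.0004
gripper_force: 0.0
```

Emit:
drive_tool([
  [[-1, 0, 0, 0.02, 0], [-1, 0, 0, 0.04, 0], [-1, 0, 0, 0.06, 0], [-1, 0, 0, 0.06, 0]],
])

```text
time_s: 15.08
tcp_pos: [0.4819, -0.1641, 0.1184]
eef_rot: [180.0, -0.0, -164.1]
contact_force: [0.3, 0.3, 0.3]
gripper_width: 0.0008
gripper_force: 0.0
```

```bash
python3 - <<'E'
from plant import capture,r
import cv2,numpy as np
a=capture("side");b=capture("top")
A=cv2.resize(a[190:310,180:310,::-1],None,fx=3,fy=3,interpolation=cv2.INTER_CUBIC);B=cv2.resize(b[155:295,285:415,::-1],(390,360),interpolation=cv2.INTER_CUBIC)
cv2.imwrite("pics/s3.png",np.hstack([A,B]));s=r.get_state();print(s["contact_force"],s["moment"],s["gripper_force"])
E
```

```text
[-0.20139283  0.55678282 -0.9396327 ] [-0.01015519  0.02445311  0.01790783] 0.0
```

View pics/s3.png

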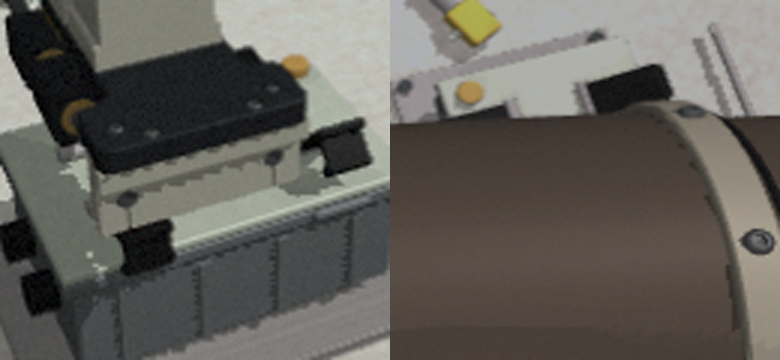

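No contact here yet, and clip_3 lies low under the finger. A press at |y| 46 still has lever enough (about 15 N peak), so I'll go on gently.

Emit:
drive_tool([
  [[-1, 0, 0, 0.01, 0], [-1, 0, 0, 0.02, 0], [-1, 0, 0, 0.02, 0]],
])

```text
time_s: 15.55
tcp_pos: [0.482, -0.1641, 0.1161]
eef_rot: [180.0, -0.0, -164.1]
contact_force: [-0.5, 0.8, 0.0]
gripper_width: 0.0006
gripper_force: 0.0
```

Emit:
drive_tool([
  [[-1, 0, 0, 0.01, 0], [-1, 0, 0, 0.015, 0], [-1, 0, 0, 0.015, 0]],
])

```text
time_s: 15.92
tcp_pos: [0.482, -0.1641, 0.1144]
eef_rot: [180.0, -0.0, -164.1]
contact_force: [0.8, -0.4, 0.1]
gripper_width: 0.0004
gripper_force: 0.0
```

Emit:
drive_tool([
  [[-1, 0, 0, 0.008, 0], [-1, 0, 0, 0.016, 0], [-1, 0, 0, 0.016, 0]],
])

```text
time_s: 16.3
tcp_pos: [0.4822, -0.1643, 0.1128]
eef_rot: [-180.0, 0.0, -164.1]
contact_force: [-0.4, -0.3, 3.3]
gripper_width: 0.0007
gripper_force: 1.7
```

```bash
python3 - <<'E'
from plant import capture,r
import cv2,numpy as np
from h import *
a=capture("side").copy()
# project case-frame outline of home clip3 arm & finger tip
m=camera_model("side");C=np.array([.5172,-.106]);t=np.radians(16.2);R=np.array([[np.cos(t),-np.sin(t)],[np.sin(t),np.cos(t)]])
def pr(x,y,z):
    p=np.r_[C+R@np.array([x,y])/1000,z/1000]
    return cv2.projectPoints(p[None],m["rvec"],m["tvec"],m["camera_matrix"],np.array([m["k1"],0,0,0,0]))[0][0,0]
s=r.get_state();q=R.T@(s["tcp_pos"][:2]-C)*1000;zt=s["tcp_pos"][2]*1000-11
print(q,zt,s["contact_force"],s["gripper_force"])
A=cv2.resize(a[230:300,190:280,::-1],None,fx=8,fy=8,interpolation=cv2.INTER_CUBIC)
def dot(p,c): u=(p-[190,230]+.5)*8; cv2.circle(A,tuple(int(i) for i in u),4,c,-1)
for x in(-62,-38): 
    dot(pr(x,-70,95.7),(0,0,255)); dot(pr(x,-22-48*np.cos(.4),93.2+48*np.sin(.4)+2.3),(0,255,0))
for dx in(-9.5,9.5):
    for dy in(-21,21): dot(pr(q[0]+dx,q[1]+dy,zt),(255,0,0))
    for dy in(-10,10): dot(pr(q[0]+dx,q[1]+dy,zt),(0,255,255))
cv2.imwrite("pics/s4.png",A)
E
```

```text
[-49.87767243 -46.1559974 ] 101.77473911546684 [-0.85241977 -0.83543899  3.20680251] 1.762173937750049
```

View pics/s4.png

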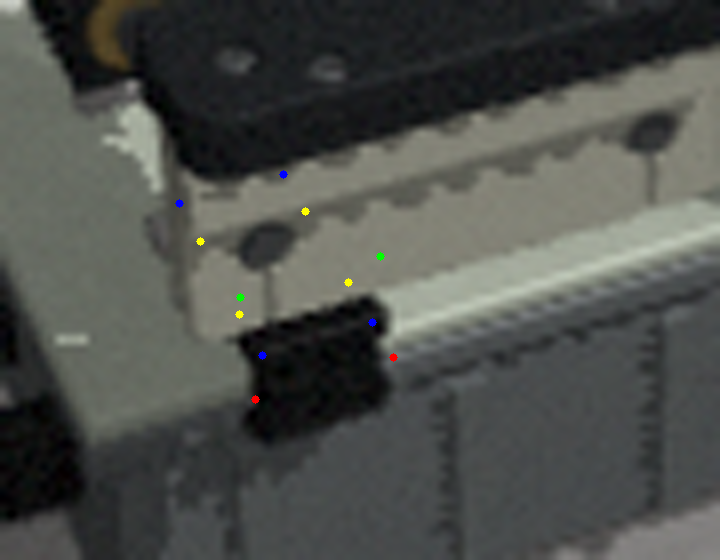

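The projection shows clip_3 at about 0.2 rad (top edge at (240,335)–(380,300)), with the finger now touching it. The plate on the right is just the gripper body, which is higher up. I'll keep pressing.

Emit:
drive_tool([
  [[-1, 0, 0, 0.008, 0], [-1, 0, 0, 0.016, 0], [-1, 0, 0, 0.016, 0]],
])

```text
time_s: 16.73
tcp_pos: [0.4824, -0.1646, 0.1113]
eef_rot: [-179.9, 0.0, -164.1]
contact_force: [-1.9, -2.9, 8.4]
gripper_width: 0.0007
gripper_force: 3.7
```

Emit:
drive_tool([
  [[-1, 0, 0, 0.008, 0], [-1, 0, 0, 0.012, 0], [-1, 0, 0, 0.012, 0]],
])

```text
time_s: 17.1
tcp_pos: [0.4825, -0.1648, 0.1103]
eef_rot: [-179.9, 0.0, -164.1]
contact_force: [-2.3, -2.5, 10.5]
gripper_width: 0.0009
gripper_force: 5.1
```

Commanded about 109.2.

Emit:
drive_tool([
  [[-1, 0, 0, 0.008, 0], [-1, 0, 0, 0.008, 0]],
])

```text
time_s: 17.35
tcp_pos: [0.4826, -0.1648, 0.1091]
eef_rot: [-179.9, 0.1, -164.1]
contact_force: [-1.8, -4.5, 7.7]
gripper_width: 0.0002
gripper_force: 3.8
```

Emit:
drive_tool([
  [[-1, 0, 0, 0.008, 0], [-1, 0, 0, 0.008, 0]],
])

```text
time_s: 17.6
tcp_pos: [0.4826, -0.1647, 0.1079]
eef_rot: [-179.9, 0.1, -164.1]
contact_force: [-0.3, -4.5, 5.9]
gripper_width: 0.0003
gripper_force: 2.8
```

Emit:
drive_tool([
  [[-1, 0, 0, 0.004, 0], [-1, 0, 0, 0.007, 0], [-1, 0, 0, 0.007, 0]],
])

```text
time_s: 17.98
tcp_pos: [0.4824, -0.1642, 0.1065]
eef_rot: [-180.0, 0.0, -164.1]
contact_force: [0.1, -2.6, 2.4]
gripper_width: 0.0002
gripper_force: 1.6
```

Emit:
drive_tool([
  [[-1, 0, 0, 0.005, 0], [-1, 0, 0, 0.005, 0], [-1, 0, 0, 0.005, 0]],
])

```text
time_s: 18.35
tcp_pos: [0.4823, -0.1642, 0.1064]
eef_rot: [-180.0, 0.0, -164.1]
contact_force: [-1.0, -1.7, 8.7]
gripper_width: 0.0003
gripper_force: 4.2
```

Clip_3 is home. Next is clip_2, starting at |y| 52.

Emit:
drive_tool([
  [[-1, 0, 0, -0.3, 0], [-1, 0, 0, -0.59, 0], [-1, 0, 0, -0.59, 0]],
])

```text
time_s: 18.73
tcp_pos: [0.4832, -0.1638, 0.1787]
eef_rot: [-180.0, 0.2, -164.1]
contact_force: [0.3, 0.6, -0.8]
gripper_width: 0.0009
gripper_force: 0.0
```

Emit:
drive_tool([
  [[-1, 0, 0.4, 0, 0], [-1, 0, 0.817, 0, 0], [-1, 0, 0.817, 0, 0], [-1, 0, 0.817, 0, 0]],
])

```text
time_s: 19.23
tcp_pos: [0.4548, -0.0696, 0.176]
eef_rot: [180.0, -0.1, -164.0]
contact_force: [-0.0, 0.2, -0.9]
gripper_width: 0.0003
gripper_force: 0.0
```

Emit:
drive_tool([
  [[-1, 0, 0, 0.2, 0], [-1, 0, 0, 0.225, 0], [-1, 0, 0, 0.25, 0], [-1, 0, 0, 0.275, 0], [-1, 0, 0, 0.29, 0]],
])

```text
time_s: 19.85
tcp_pos: [0.4553, -0.0699, 0.142]
eef_rot: [-180.0, 0.0, -164.1]
contact_force: [-0.1, -0.1, -0.6]
gripper_width: 0.0005
gripper_force: 0.0
```

Emit:
drive_tool([
  [[-1, 0, 0, 0.02, 0], [-1, 0, 0, 0.04, 0], [-1, 0, 0, 0.06, 0], [-1, 0, 0, 0.06, 0]],
])

```text
time_s: 20.35
tcp_pos: [0.455, -0.0698, 0.1344]
eef_rot: [180.0, -0.0, -164.1]
contact_force: [0.1, -0.1, 0.0]
gripper_width: 0.0002
gripper_force: 0.0
```

Commanded 134.6.

Emit:
drive_tool([
  [[-1, 0, 0, 0.02, 0], [-1, 0, 0, 0.04, 0], [-1, 0, 0, 0.06, 0], [-1, 0, 0, 0.06, 0]],
])

```text
time_s: 20.85
tcp_pos: [0.4549, -0.0679, 0.1276]
eef_rot: [179.8, 0.1, -164.1]
contact_force: [-7.2, 15.2, 10.2]
gripper_width: 0.0003
gripper_force: 9.7
```

Emit:
drive_tool([
  [[-1, 0, 0, 0.015, 0], [-1, 0, 0, 0.03, 0], [-1, 0, 0, 0.03, 0]],
])

```text
time_s: 21.22
tcp_pos: [0.4548, -0.0675, 0.1239]
eef_rot: [179.8, 0.1, -164.1]
contact_force: [-7.6, 18.3, 8.9]
gripper_width: 0.0029
gripper_force: 10.2
```

The tip is wedging into the seam between the fingers. Retreat straight up, then come in with the seam well inside the tip.

Emit:
drive_tool([
  [[-1, 0, 0, -0.1, 0], [-1, 0, 0, -0.3, 0], [-1, 0, 0, -0.4, 0], [-1, 0, 0, -0.4, 0]],
])

```text
time_s: 21.72
tcp_pos: [0.4556, -0.0699, 0.1724]
eef_rot: [-180.0, 0.1, -164.1]
contact_force: [0.6, 0.6, 0.8]
gripper_width: 0.0006
gripper_force: 0.0
```

```bash
python3 - <<'E'
from plant import capture,r
import cv2,numpy as np
from h import *
a=capture("side").copy()
s=r.get_state();print(s["tcp_pos"],s["contact_force"],s["gripper_width"])
m=camera_model("side");C=np.array([.5172,-.106]);t=np.radians(16.2);R=np.array([[np.cos(t),-np.sin(t)],[np.sin(t),np.cos(t)]])
def pr(x,y,z):
    p=np.r_[C+R@np.array([x,y])/1000,z/1000]
    return cv2.projectPoints(p[None],m["rvec"],m["tvec"],m["camera_matrix"],np.array([m["k1"],0,0,0,0]))[0][0,0]
A=cv2.resize(a[170:300,170:320,::-1],None,fx=4.6,fy=4.6,interpolation=cv2.INTER_CUBIC)
def dot(p,c): u=(p-[170,170]+.5)*4.6; cv2.circle(A,tuple(int(i) for i in u),2,c,-1)
for x,sg in((-38,1),(38,-1)):
    for th,c in((0.2,(0,0,255)),(.4,(0,255,0)),(.6,(255,0,0)),(.8,(0,255,255)),(1,(255,0,255))):
        dot(pr(x,sg*(22+48*np.cos(th)-2.5*np.sin(th)),93.2+48*np.sin(th)+2.5*np.cos(th)),c)
cv2.imwrite("pics/s5.png",A)
E
```

```text
[ 0.45506704 -0.06988891  0.17166359] [-0.34469364 -0.13931454 -0.70129019] 0.0007698084333807396
```

View pics/s5.png

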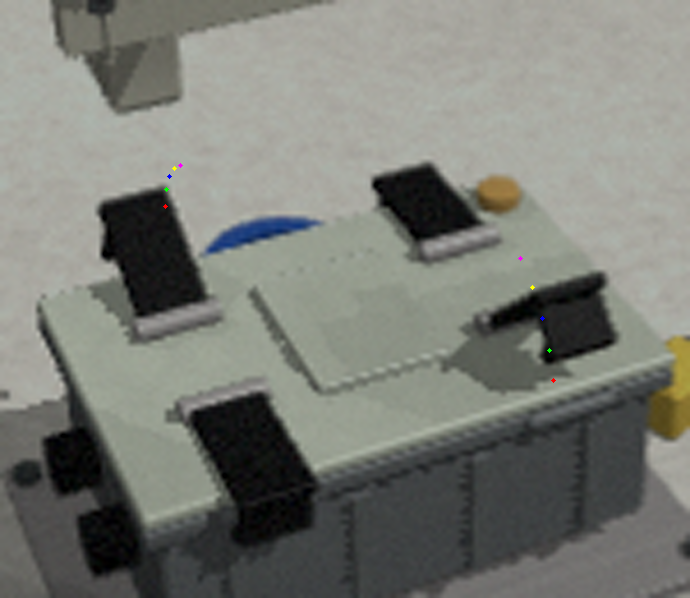

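The picture shows clips 1 and 3 home, clip_2 near 0.4 rad and clip_4 near 0.75. The sideways force points exactly along the tip–hinge line, so the tip was sticking to the finger and acting as a strut. The cure is to move outward along the tip's arc while lowering.

Emit:
drive_tool([
  [[-1, 0, 0, 0.2, 0], [-1, 0, 0, 0.35, 0], [-1, 0, 0, 0.365, 0], [-1, 0, 0, 0.365, 0]],
])

```text
time_s: 22.28
tcp_pos: [0.4551, -0.0699, 0.1279]
eef_rot: [-180.0, -0.0, -164.1]
contact_force: [0.3, -0.3, 0.4]
gripper_width: 0.0006
gripper_force: 0.0
```

Emit:
drive_tool([
  [[-1, 0, 0.0, 0.02, 0], [-1, 0, 0.008, 0.035, 0], [-1, 0, 0.016, 0.05, 0], [-1, 0, 0.016, 0.05, 0]],
])

```text
time_s: 22.78
tcp_pos: [0.4546, -0.0679, 0.122]
eef_rot: [180.0, 0.0, -164.1]
contact_force: [-0.7, 0.2, 0.4]
gripper_width: 0.0007
gripper_force: 0.0
```

Commanded z 122.0, |y| 54.

Emit:
drive_tool([
  [[-1, 0, 0.005, 0.015, 0], [-1, 0, 0.01, 0.03, 0], [-1, 0, 0.015, 0.04, 0], [-1, 0, 0.015, 0.04, 0]],
])

```text
time_s: 23.28
tcp_pos: [0.454, -0.0662, 0.1171]
eef_rot: [180.0, -0.0, -164.1]
contact_force: [-0.2, -0.3, -0.4]
gripper_width: 0.0006
gripper_force: 0.0
```

Emit:
drive_tool([
  [[-1, 0, 0.003, 0.01, 0], [-1, 0, 0.006, 0.02, 0], [-1, 0, 0.006, 0.02, 0]],
])

```text
time_s: 23.65
tcp_pos: [0.4541, -0.0656, 0.115]
eef_rot: [-180.0, 0.0, -164.1]
contact_force: [-2.2, -0.5, 4.6]
gripper_width: 0.0006
gripper_force: 1.7
```

Emit:
drive_tool([
  [[-1, 0, 0.003, 0.01, 0], [-1, 0, 0.004, 0.015, 0], [-1, 0, 0.004, 0.015, 0]],
])

```text
time_s: 24.02
tcp_pos: [0.4541, -0.0652, 0.1135]
eef_rot: [-180.0, 0.0, -164.1]
contact_force: [-0.9, -0.5, 6.9]
gripper_width: 0.0005
gripper_force: 3.5
```

Emit:
drive_tool([
  [[-1, 0, 0.002, 0.008, 0], [-1, 0, 0.004, 0.016, 0], [-1, 0, 0.004, 0.016, 0]],
])

```text
time_s: 24.4
tcp_pos: [0.454, -0.0648, 0.1116]
eef_rot: [-180.0, 0.0, -164.1]
contact_force: [-0.8, -0.5, 7.9]
gripper_width: 0.0004
gripper_force: 3.8
```

Emit:
drive_tool([
  [[-1, 0, 0.001, 0.008, 0], [-1, 0, 0.002, 0.016, 0], [-1, 0, 0.002, 0.016, 0]],
])

```text
time_s: 24.78
tcp_pos: [0.4538, -0.0644, 0.1093]
eef_rot: [-180.0, 0.0, -164.1]
contact_force: [-0.5, -1.7, 4.2]
gripper_width: 0.0005
gripper_force: 1.8
```

Emit:
drive_tool([
  [[-1, 0, 0, 0.007, 0], [-1, 0, 0, 0.014, 0], [-1, 0, 0, 0.014, 0]],
])

```text
time_s: 25.15
tcp_pos: [0.4534, -0.0644, 0.1071]
eef_rot: [180.0, -0.0, -164.1]
contact_force: [-0.2, 0.5, -0.3]
gripper_width: 0.0003
gripper_force: 0.0
```

Snapped. I'll make a short confirming press, commanding about 106.2.

Emit:
drive_tool([
  [[-1, 0, 0, 0.004, 0], [-1, 0, 0, 0.01, 0], [-1, 0, 0, 0.01, 0]],
])

```text
time_s: 25.52
tcp_pos: [0.4535, -0.0644, 0.1063]
eef_rot: [180.0, -0.0, -164.1]
contact_force: [-1.7, 1.0, 4.0]
gripper_width: 0.0005
gripper_force: 1.4
```

Clip_2 is home. Next is clip_4 (about 0.75 rad), starting at |y| 46 and following the arc outward.

Emit:
drive_tool([
  [[-1, 0, 0, -0.3, 0], [-1, 0, 0, -0.58, 0], [-1, 0, 0, -0.58, 0]],
])

```text
time_s: 25.9
tcp_pos: [0.4552, -0.0641, 0.1782]
eef_rot: [-180.0, 0.3, -164.1]
contact_force: [-0.6, -0.7, -0.2]
gripper_width: 0.0007
gripper_force: 0.0
```

Emit:
drive_tool([
  [[-1, -0.3, -0.3, 0, 0], [-1, -0.6, -0.6, 0, 0], [-1, -0.833, -0.863, 0, 0], [-1, -0.833, -0.863, 0, 0], [-1, -0.833, -0.863, 0, 0]],
])

```text
time_s: 26.52
tcp_pos: [0.5772, -0.1366, 0.1745]
eef_rot: [179.9, -0.1, -164.1]
contact_force: [-0.3, 1.0, 0.1]
gripper_width: 0.0001
gripper_force: 0.0
```

Emit:
drive_tool([
  [[-1, 0, 0, 0.15, 0], [-1, 0, 0, 0.24, 0], [-1, 0, 0, 0.265, 0], [-1, 0, 0, 0.265, 0]],
])

```text
time_s: 27.02
tcp_pos: [0.5781, -0.1364, 0.1443]
eef_rot: [-180.0, 0.0, -164.1]
contact_force: [0.7, 0.3, 0.4]
gripper_width: 0.0004
gripper_force: 0.0
```

Emit:
drive_tool([
  [[-1, 0, 0, 0.02, 0], [-1, 0, -0.008, 0.04, 0], [-1, 0, -0.016, 0.055, 0], [-1, 0, -0.016, 0.055, 0]],
])

```text
time_s: 27.52
tcp_pos: [0.5789, -0.1387, 0.1376]
eef_rot: [-180.0, 0.0, -164.1]
contact_force: [-0.5, -1.4, 1.2]
gripper_width: 0.0006
gripper_force: 0.6
```

Contact. Commanded z 137.4, |y| 48.

Emit:
drive_tool([
  [[-1, 0, -0.01, 0.013, 0], [-1, 0, -0.02, 0.026, 0], [-1, 0, -0.03, 0.04, 0]],
])

```text
time_s: 27.9
tcp_pos: [0.58, -0.1423, 0.1329]
eef_rot: [-180.0, 0.0, -164.1]
contact_force: [1.4, -4.1, 2.2]
gripper_width: 0.0006
gripper_force: 1.9
```

Emit:
drive_tool([
  [[-1, 0, -0.015, 0.013, 0], [-1, 0, -0.027, 0.026, 0], [-1, 0, -0.037, 0.04, 0]],
])

```text
time_s: 28.28
tcp_pos: [0.5806, -0.146, 0.1274]
eef_rot: [180.0, -0.0, -164.1]
contact_force: [0.1, -1.0, 0.5]
gripper_width: 0.0005
gripper_force: 0.4
```

Commanded z 127.8, |y| 56.

Emit:
drive_tool([
  [[-1, 0, -0.008, 0.015, 0], [-1, 0, -0.014, 0.03, 0], [-1, 0, -0.02, 0.045, 0]],
])

```text
time_s: 28.65
tcp_pos: [0.5813, -0.1484, 0.1222]
eef_rot: [180.0, -0.0, -164.1]
contact_force: [0.8, 0.4, 0.5]
gripper_width: 0.0007
gripper_force: 0.3
```

Emit:
drive_tool([
  [[-1, 0, -0.005, 0.015, 0], [-1, 0, -0.009, 0.03, 0], [-1, 0, -0.012, 0.04, 0], [-1, 0, -0.012, 0.04, 0]],
])

```text
time_s: 29.15
tcp_pos: [0.5818, -0.1498, 0.1175]
eef_rot: [180.0, -0.0, -164.1]
contact_force: [0.3, 0.3, -0.8]
gripper_width: 0.0003
gripper_force: 0.0
```

Commanded z 117.6, now entering the bead zone.

Emit:
drive_tool([
  [[-1, 0, -0.002, 0.01, 0], [-1, 0, -0.004, 0.02, 0], [-1, 0, -0.004, 0.02, 0]],
])

```text
time_s: 29.52
tcp_pos: [0.582, -0.1504, 0.1153]
eef_rot: [-180.0, -0.0, -164.1]
contact_force: [0.1, -0.2, 1.2]
gripper_width: 0.0005
gripper_force: 0.7
```

Emit:
drive_tool([
  [[-1, 0, -0.002, 0.01, 0], [-1, 0, -0.004, 0.018, 0], [-1, 0, -0.004, 0.018, 0]],
])

```text
time_s: 29.9
tcp_pos: [0.5823, -0.1508, 0.1137]
eef_rot: [-180.0, 0.0, -164.1]
contact_force: [-3.4, -0.1, 7.4]
gripper_width: 0.0003
gripper_force: 2.8
```

Emit:
drive_tool([
  [[-1, 0, -0.002, 0.008, 0], [-1, 0, -0.003, 0.016, 0], [-1, 0, -0.003, 0.016, 0]],
])

```text
time_s: 30.28
tcp_pos: [0.5825, -0.1511, 0.1121]
eef_rot: [-180.0, 0.0, -164.1]
contact_force: [-3.4, 1.4, 8.6]
gripper_width: 0.0004
gripper_force: 3.8
```

Commanded z about 111.2.

Emit:
drive_tool([
  [[-1, 0, 0, 0.008, 0], [-1, 0, 0, 0.016, 0], [-1, 0, 0, 0.016, 0]],
])

```text
time_s: 30.65
tcp_pos: [0.5825, -0.1515, 0.1099]
eef_rot: [-180.0, 0.0, -164.1]
contact_force: [-1.4, -0.1, 4.4]
gripper_width: 0.0004
gripper_force: 2.6
```

Emit:
drive_tool([
  [[-1, 0, 0, 0.008, 0], [-1, 0, 0, 0.016, 0], [-1, 0, 0, 0.016, 0]],
])

```text
time_s: 31.02
tcp_pos: [0.5825, -0.1512, 0.1073]
eef_rot: [-180.0, 0.0, -164.1]
contact_force: [1.3, -1.4, 2.3]
gripper_width: 0.0002
gripper_force: 1.0
```

Emit:
drive_tool([
  [[-1, 0, 0, 0.005, 0], [-1, 0, 0, 0.01, 0], [-1, 0, 0, 0.01, 0]],
])

```text
time_s: 31.4
tcp_pos: [0.5822, -0.151, 0.1063]
eef_rot: [180.0, -0.0, -164.1]
contact_force: [-0.9, 0.6, 4.5]
gripper_width: 0.0005
gripper_force: 2.3
```

Hard stop at home height. I'll lift clear, move to the side and check.

Emit:
drive_tool([
  [[-1, 0, 0, -0.3, 0], [-1, 0, 0, -0.7, 0], [-1, 0, -0.5, -0.8, 0], [-1, 0, -0.9, -0.8, 0], [-1, 0, -0.9, -0.8, 0]],
])

```text
time_s: 32.02
tcp_pos: [0.6119, -0.2575, 0.2009]
eef_rot: [180.0, -0.1, -164.3]
contact_force: [-0.2, 0.3, -0.2]
gripper_width: 0.0002
gripper_force: 0.0
```

```bash
python3 - <<'E'
from plant import capture,r
import cv2,numpy as np
a=capture("side")
cv2.imwrite("pics/s6.png",cv2.resize(a[170:384,110:360,::-1],None,fx=2.8,fy=2.8,interpolation=cv2.INTER_CUBIC))
s=r.get_state();print(s["tcp_pos"],s["contact_force"])
E
```

```text
[ 0.61148591 -0.2561344   0.20086578] [-0.12544347  0.2337716  -0.34690828]
```

View pics/s6.png

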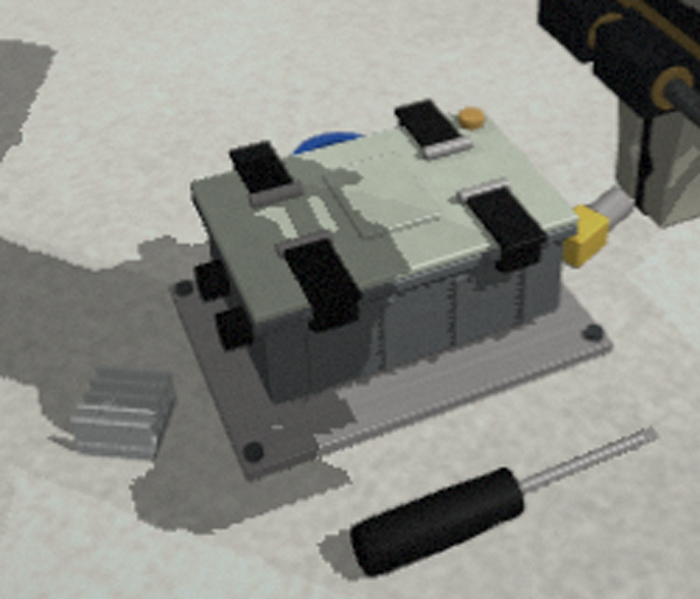

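All four clips lie level, at (262,170), (430,125), (505,225) and (322,285). The lid is down, the small things are undisturbed and the gripper is clear. I'll hand it in.

```bash
python3 -c "
from plant import job
print(job.close_job())"
```

```text
the job is handed in; nothing more can be done
None
```

The lid is home, the clips were snapped down in the order 1, 3, 2, 4, and the job is handed in; the hand-in returned no verdict. All four clips look level in the last picture. The highest contact force I read was about 21 N (limit 25 N), when clip 2 jammed briefly, but forces were read only at the end of each move.

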